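Put the washing-up things back in the sink tidy

TASK

The washing-up is done: put the dish brush, the soap bottle, the plug strainer and the pan scraper back in the sink tidy, the brush lying along the front trough and each of the others flat on the floor of the insert shaped for it (the bottle upright in the deep collar, the strainer in the round cup, the scraper rib up in the shallow dish). The cooking-oil bottle and the wooden spoon do not belong there: leave them where they are, and let go of everything at the end.

Things in the scene. Friction and masses are not known exactly. Their poses are not given: they have to be found in the camera images.
- sink_tidy: White tray, fixed, 172 (x) x 320 (y) x 18 mm. Origin: centre of its underside; floor inside 6 mm higher; x points from its front to its back. Front trough for the brush: the empty grooved strip, inside 67 (x) x 312 (y) mm, middle at x -48, y 0 mm in this frame, walls 4 mm thick, tops at z 16 to 18 mm. Behind it, at x +35 mm, three inserts side by side, 100 mm apart, in any order.
- bottle_well: Grey insert, fixed in the tray, for the soap bottle: 88 (x) x 100 (y) mm plate with a deep upright rectangular collar, inside 62 mm (x) x 90 mm (y), wall 3 mm, top 48 mm above the origin. Origin: centre of the underside; its floor is 3 mm above the origin. The room's ceiling slopes down behind the tray: come in low and from the front (fingertips under about 0.25 m there).
- strainer_cup: Grey insert, fixed in the tray, for the strainer: 88 x 100 mm plate with a round cup of 80 mm inner diameter, wall 3 mm, top 21 mm above the origin. Origin: centre of the underside; its floor is 3 mm above the origin.
- scraper_dish: Grey insert, fixed in the tray, for the scraper: 88 x 100 mm plate with a shallow rectangular rim, inside 80 mm (x) x 94 mm (y), top 12 mm above the origin. Origin: centre of the underside; its floor is 3 mm above the origin. Its x and y run as the tray's.
- dish_soap: Green soap bottle standing upright, flattened: foot 41 mm thick (its x) x 69 mm wide (its y), 195 mm high, 0.2 kg; it narrows upward to a round 34 mm neck (155 to 178 mm up) and a 19 mm cap. Origin: centre of its underside, z up. Grasp the neck across the thickness, about 165 mm up: it is too tall to take lower from above. Stands in its collar with x and y along the collar's, either way round.
- dish_brush: Grey dish brush lying flat, 269 (its y) x 36 x 62 mm, 0.07 kg; head with bristles at its +y end, 36 mm wide, 33 mm high; the handle arches up between, highest (62 mm) 35 mm to the -y side of the origin. Origin: centre of the underside, level with the worktop. It balances within 15 mm of the origin; there the handle is 24 to 28 mm wide and is gripped 45 mm above the underside.
- strainer: Steel sink plug strainer: round basket 54 mm in diameter and 18 mm high, above it a flat rim 62 mm in diameter (18 to 22 mm up), a thin stem and a black knob 20 mm in diameter from 30 to 48 mm above the underside. 0.09 kg. Origin: centre of its underside, z up. Grasp the knob.
- scraper: Black plastic pan scraper lying flat: blade 62 (x) x 76 (y) x 6 mm with a raised grip rib along its y through the middle, 14 mm thick (x), 64 mm long (y), top 36 mm above the underside. 0.07 kg. Origin: centre of its underside, z up. Grasp across the rib.
- oil_bottle: Look-alike, to be left alone: clear bottle of yellow cooking oil with a white cap, 60 x 60 mm, 205 mm high, standing loose among the soap bottle, strainer and scraper to the right of the tray. Origin: centre of its underside.
- wooden_spoon: Look-alike, to be left alone: brown wooden spoon lying loose at the back of the worktop, 310 (its x) x 47 x 14 mm. Origin: centre of its underside.

How it is judged (in metres and radians):
At the end, for the whole second after the job is handed in: Bottle, strainer, scraper upright or flat (0.1 rad) on their own inserts' floors, within 18, 13, 18 mm of centre; brush on the trough floor, within 22 mm of its midline, 30 mm of its middle, 0.2 rad; oil bottle upright and spoon within 20 mm of their starts; all released, at rest (horizontal distance between dish_soap and bottle_well below 0.018 m and z of dish_soap in the frame of bottle_well between -0.002 and 0.008 m and angle between each of dish_soap, strainer, scraper, oil_bottle's own z axis and vertical below 0.1 rad and linear speed of each of dish_soap, strainer, scraper, dish_brush below 0.02 m/s and angular speed of each of dish_soap, strainer, scraper, dish_brush below 0.2 rad/s and horizontal distance between strainer and strainer_cup below 0.013 m and z of strainer in the frame of strainer_cup between -0.002 and 0.008 m and horizontal distance between scraper and scraper_dish below 0.018 m and z of scraper in the frame of scraper_dish between -0.002 and 0.008 m and x of dish_brush in the frame of sink_tidy between -0.07 and -0.026 m and y of dish_brush in the frame of sink_tidy between -0.03 and 0.03 m and z of dish_brush in the frame of sink_tidy between 0.003 and 0.012 m and angle between the y axis of dish_brush and the y axis of sink_tidy, either way round below 0.2 rad and angle between dish_brush's own z axis and vertical below 0.15 rad and distance of each of oil_bottle, wooden_spoon from where it was at the start of the episode below 0.02 m); the robot touches nothing.
It fails at once if the oil bottle is moved by 20 mm or tipped (distance of oil_bottle from where it was at the start of the episode above 0.02 m or angle between oil_bottle's own z axis and vertical above 0.25 rad).
It fails at once if the wooden spoon is moved by 20 mm (distance of wooden_spoon from where it was at the start of the episode above 0.02 m).
It also fails if it takes over 131 s, if anything falls off the work surface, if the arm or the gripper's body presses on something with over 40 N, if the wrist force passes 120 N, or if a joint passes its speed limit or range.

ROBOT

A 6-joint arm with a two-finger parallel gripper is mounted at the origin on a cart in front of the work surface, level with it; the furniture and walls round the work are solid. World frame = base frame: x ahead of the robot, y to its left, z up, the work surface at z = 0. Lengths are in mm, angles in rad, forces in N, time in s.
With the tool pointing down it reaches from about 300 to 750 mm from the base axis. Payload 8.5 kg.
Tool frame: the origin (TCP) lies at the very end of the fingers, on their centre line; the grasp point (between the pads) lies bot.grip_depth behind it (bot.grip_depth is the distance from the TCP to the grasp point, in mm); z points along the fingers, y is the line along which they close (so a half turn about z gives the same grasp; the last joint's range is limited). The gripper opens to 88 mm and grips with 3 to 60 N. Pads are 18 mm wide; open, the fingers measure 123 mm over their backs; the gripper's body (75 mm by 187 mm) begins 45 mm behind the grasp point.
Start: joints at [1.117, 0.381, 1.297, -0, 1.464, -0.215], TCP at [130.088, 534.376, 238.748] pointing down, gripper open.
Joint ranges: [-3.11, 3.11], [-0.89, 2.33], [0.22, 2.48], [-1.42, 4.56], [0.17, 2.85], [-2.88, 2.88]. Speed limits (rad/s): [2.39, 2.39, 3.14, 3.14, 3.14, 3.14].

INTERFACE

Orientations are given as [roll, pitch, yaw] about the fixed x, y, z axes, in that order (R = Rz(yaw) Ry(pitch) Rx(roll)).
In Python, from station import bot gives the robot as it stands. Calls block until the motion is done:
- bot.move_ptp(position, orientation): joint-space move of the TCP to a pose.
- bot.move_l(position, orientation=None, vel=150): straight line of the TCP; orientation=None keeps the orientation; vel is the mean speed in mm/s.
- bot.set_joints(angles): joint-space move.
- bot.set_gripper(opening): finger opening in mm; the grip force is fixed at half the most; returns when the fingers have stopped.
- bot.sleep(seconds).
- bot.inverse_kinematics(position, orientation): joint angles nearest the present ones, or None.
- bot.capture(name): name is "side" or "top"; returns the picture (400x640x3 uint8, red, green, blue); there is no depth.
- bot.camera_model(name): a dict with "fx", "fy", "cx", "cy" (pixels), "world_from_camera" (4x4, takes a point from camera to world coordinates). Camera axes: x right, y down, z forward; pixel columns grow to the right and rows downward; lengths in mm; the calibration is good to about 2 mm. A picture is of the moment at which its call begins. camera_model takes no time and is no camera call.
A pose or a line that the arm cannot do raises bot.PlanningError and nothing moves.
- bot.job_done(): hands the job in; it is judged then, once.
Readings, each from a call of its own:
- bot.current_time_s(): time.
- bot.current_q(): joint angles.
- bot.current_joint_velocities(): joint speeds.
- bot.current_tau(): joint torques, N m.
- bot.current_tcp_pos(): TCP position.
- bot.current_ee_rot(): TCP orientation.
- bot.current_contact_force(): force on the tool from outside, world axes, zero at the start.
- bot.current_wrist_torque(): the same for the moment, N m.
- bot.current_opening(): finger opening in mm.
- bot.current_finger_force(): force on a finger pad.
Only numpy, scipy, OpenCV 4.12 (cv2) and the standard library are available. Lean on these libraries where they do the work, as an engineer would, in place of code of your own. Each camera call takes 0.05 s, during which the arm holds its last target. There are 200 camera calls.

## Working session

There is one attempt and no reset: what is moved stays moved. The work goes in short steps, each a Python script; the robot and the scene stay as the last script left them, time stands still between calls to the robot, and variables do not carry over. Pictures are saved under pics/ and viewed, at most 14 in all, crops included, and the job is handed in when it is done.

```bash
mkdir -p pics; ls; python3 - <<'E'
from station import bot
import cv2,numpy as np
np.set_printoptions(precision=3,suppress=True)
for n in("top","side"):
    im=bot.capture(n); cv2.imwrite(f"pics/{n}0.png",im[:,:,::-1]); print(n,bot.camera_model(n))
print(bot.grip_depth,bot.current_tcp_pos(),bot.current_ee_rot(),bot.current_time_s())
E
```

```text
pics
top {'fx': 361.1355363530403, 'fy': 361.1355363530403, 'cx': 316.9587673593178, 'cy': 193.72220410637308, 'world_from_camera': array([[ -0.024,  -0.985,   0.169, 426.409],
       [ -1.   ,   0.022,  -0.014, -38.788],
       [  0.01 ,  -0.17 ,  -0.985, 865.767],
       [  0.   ,   0.   ,   0.   ,   1.   ]])}
side {'fx': 451.2336992305474, 'fy': 451.2336992305474, 'cx': 318.8148583896964, 'cy': 207.58393857825257, 'world_from_camera': array([[   0.4  ,   -0.7  ,    0.591,  -35.177],
       [  -0.916,   -0.319,    0.242, -306.599],
       [   0.019,   -0.639,   -0.769,  817.836],
       [   0.   ,    0.   ,    0.   ,    1.   ]])}
18.700000000000003 [129.984 534.168 238.211] [-3.14  -0.     2.903] 0.1
```

View pics/top0.png

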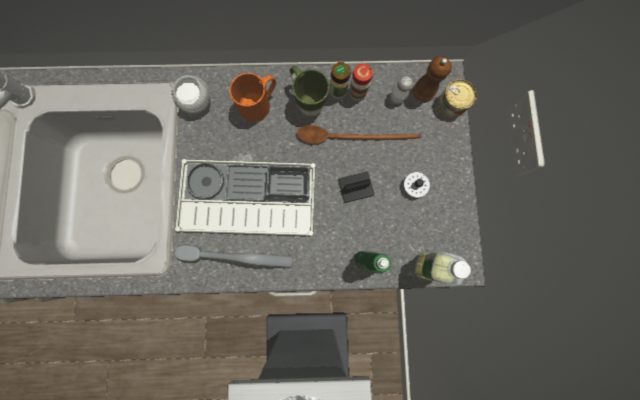

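View pics/side0.png

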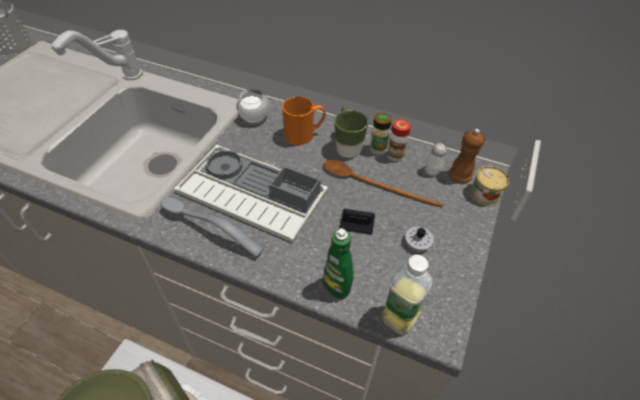

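Top view: the tray spans about (178–315, 160–235) with the cup at left, the dish in the middle and the deep collar at right. The brush is at (235,257), scraper (356,187), strainer (417,185), soap (374,262), oil (442,268) and spoon (358,135).

```bash
python3 - <<'E'
import cv2
a=cv2.imread("pics/top0.png")[125:285,165:325]; cv2.imwrite("pics/c1.png",cv2.resize(a,(600,600),interpolation=cv2.INTER_CUBIC))
a=cv2.imread("pics/top0.png")[160:290,325:485]; cv2.imwrite("pics/c2.png",cv2.resize(a,None,fx=4.5,fy=4.5,interpolation=cv2.INTER_CUBIC))
a=cv2.imread("pics/side0.png")[140:340,155:445]; cv2.imwrite("pics/c3.png",cv2.resize(a,None,fx=2.75,fy=2.75,interpolation=cv2.INTER_CUBIC))
E
```

```text
(no output)
```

View pics/c1.png

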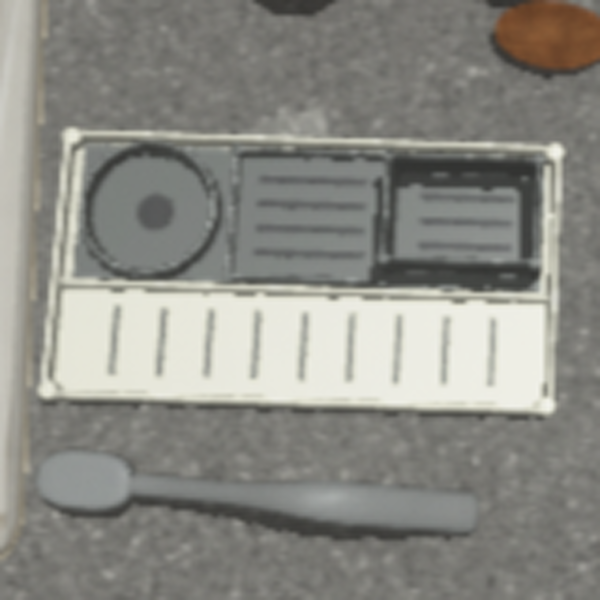

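View pics/c2.png

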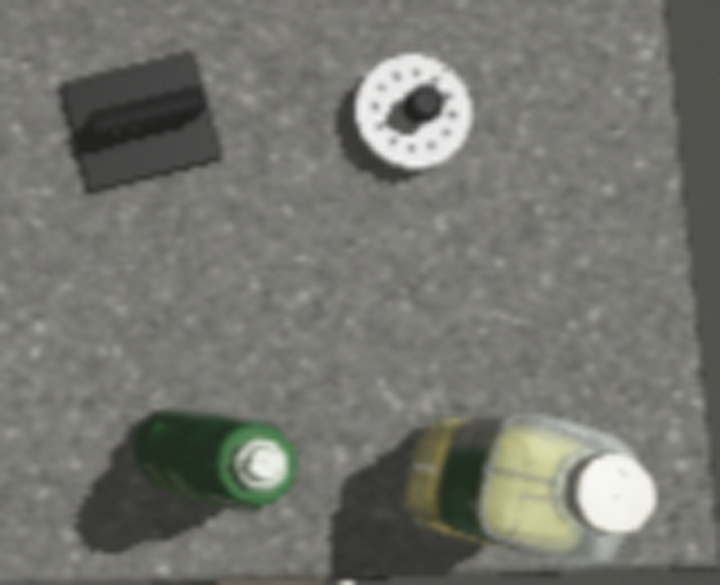

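View pics/c3.png

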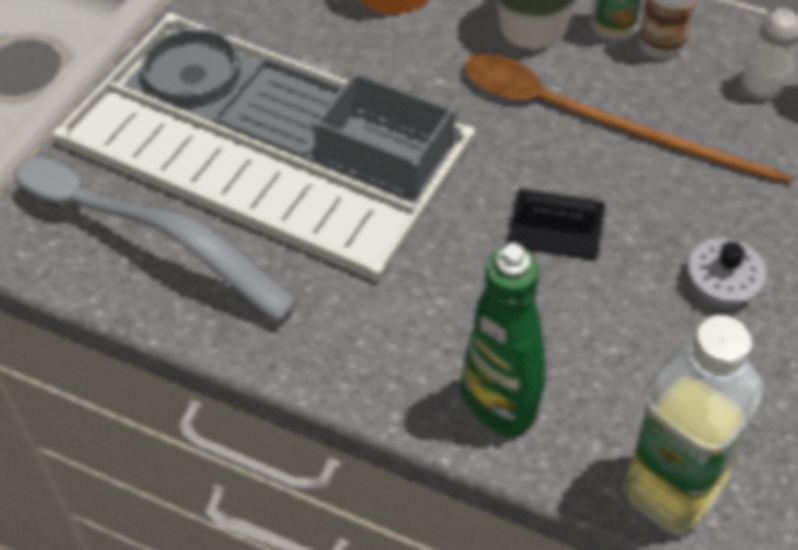

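Crop 1: tray corners are (71,135), (556,152), (547,406) and (46,391), and the brush runs from (38,480) to (476,512). Crop 2: scraper blade corners are (62,88), (193,53), (220,158) and (90,192), the knob is (425,103), the rim centre (414,111) and the soap cap (262,462). Crop 3: the soap cap is at (513,252).

```bash
cat > h.py <<'E'
from station import bot
import numpy as np, cv2
np.set_printoptions(precision=2,suppress=True)
CR={1:("top",3.75,165,125),2:("top",4.5,325,160),3:("side",2.75,155,140)}
def ray(k,u,v):
    n,s,ox,oy=CR[k]; m=bot.camera_model(n); T=m["world_from_camera"]
    u=(u+.5)/s-.5+ox; v=(v+.5)/s-.5+oy
    return T[:3,3],T[:3,:3]@[(u-m["cx"])/m["fx"],(v-m["cy"])/m["fy"],1]
def at(k,u,v,z):
    o,d=ray(k,u,v); return o+d*(z-o[2])/d[2]
def tri(a,b):
    A=np.zeros((3,3));B=np.zeros(3);L=[]
    for p in(a,b):
        o,d=ray(*p); d=d/np.linalg.norm(d); P=np.eye(3)-np.outer(d,d); A+=P;B+=P@o; L.append((P,o))
    x=np.linalg.solve(A,B); return x,[np.linalg.norm(P@(x-o)) for P,o in L]
def proj(n,P):
    m=bot.camera_model(n); T=np.linalg.inv(m["world_from_camera"]); c=np.atleast_2d(P)@T[:3,:3].T+T[:3,3]
    return np.c_[c[:,0]/c[:,2]*m["fx"]+m["cx"],c[:,1]/c[:,2]*m["fy"]+m["cy"]]
E
python3 - <<'E'
from h import *
c=np.array([at(1,*p,17) for p in[(71,135),(556,152),(547,406),(46,391)]])
print("tray",c[:,:2].tolist(),c.mean(0)); e=c[0]-c[1]+c[3]-c[2]; x=c[0]-c[3]+c[1]-c[2]
print(np.linalg.norm(e)/2,np.linalg.norm(x)/2,np.arctan2(-e[0],e[1]),np.arctan2(x[1],x[0]))
c3=np.array([at(3,*p,17) for p in[(170,16),(472,130),(380,272),(60,132)]]); print("side",c3,c3.mean(0))
print("cup",at(1,153,212,27),at(1,155,212,9))
s=np.array([at(2,*p,6) for p in[(62,88),(193,53),(220,158),(90,192)]]);print("scr",s,s.mean(0))
e=s[0]-s[1]+s[3]-s[2]; print(np.arctan2(-e[0],e[1]),np.linalg.norm(e)/2)
print("str",at(2,425,103,48),at(2,414,111,22),tri((2,425,103),(3,733,256)))
print("soap",at(2,262,462,195),tri((2,262,462),(3,513,256)))
print("oilcap",at(2,617,493,205))
for z in(15,25,35): print("brush",z,at(1,38,480,z),at(1,476,512,z))
print("handle end tri",tri((1,474,512),(3,283,305)),"head",tri((1,85,481),(3,48,180)))
E
```

```text
tray [[660.5714060530428, 269.4392535867427], [642.4956841623077, -42.45573210112287], [479.5578240332315, -33.18517918539149], [496.26667786369546, 278.6928094616634]] [569.72 118.12  17.  ]
312.3710494823173 163.8832314605655 -0.0557071043388344 -0.056546310656812745
side [[662.23 270.07  17.  ]
 [646.92 -45.25  17.  ]
 [476.53 -38.2   17.  ]
 [496.75 277.83  17.  ]] [570.61 116.11  17.  ]
cup [606.6  212.41  27.  ] [610.44 216.52   9.  ]
scr [[ 608.89 -103.74    6.  ]
 [ 626.73 -175.62    6.  ]
 [ 568.58 -187.37    6.  ]
 [ 551.73 -116.78    6.  ]] [ 588.99 -145.88    6.  ]
0.23886678237475995 73.31723243222072
str [ 587.93 -287.25   48.  ] [ 588.88 -288.98   22.  ] (array([ 589.93, -290.38,   39.11]), [np.float64(0.46306853367919193), np.float64(0.4630685336792765)])
soap [ 411.79 -165.42  195.  ] (array([ 411.79, -166.68,  189.54]), [np.float64(0.26095709807857587), np.float64(0.2609570980785873)])
oilcap [ 396.36 -304.99  205.  ]
brush 15 [441.61 282.1   15.  ] [415.57  12.02  15.  ]
brush 25 [441.43 278.33  25.  ] [415.69  11.42  25.  ]
brush 35 [441.25 274.56  35.  ] [415.82  10.82  35.  ]
handle end tri (array([415.13,  13.78,  21.61]), [np.float64(1.0809508912350887), np.float64(1.0809508912350916)]) head (array([440.38, 247.99,  28.44]), [np.float64(0.608103314062911), np.float64(0.6081033140628936)])
```

```bash
python3 - <<'E'
from h import *
from scipy.optimize import differential_evolution
M={}
for n,(u,v) in{"top":(372,262),"side":(340,270)}.items():
    im=cv2.imread(f"pics/{n}0.png"); h=cv2.cvtColor(im,cv2.COLOR_BGR2HSV)
    m=cv2.inRange(h,(45,90,25),(90,255,255)); m=cv2.morphologyEx(m,cv2.MORPH_CLOSE,np.ones((7,7)))
    k,l=cv2.connectedComponents(m); lab=l[v,u]; m=(l==lab).astype(np.uint8)
    q=cv2.convexHull(cv2.findNonZero(m)); M[n]=cv2.fillConvexPoly(np.zeros_like(m),q,1); print(n,cv2.boundingRect(q),M[n].sum())
t=np.linspace(0,2*np.pi,48)
def sq(a,b,z,p): c,s=np.cos(t),np.sin(t); return np.c_[a*np.sign(c)*abs(c)**p,b*np.sign(s)*abs(s)**p,z+0*t]
def model(x,y,yaw,zm,p):
    P=np.r_[sq(20.5,34.5,0,p),sq(20.5,34.5,zm,p),sq(17,17,178,1)]
    c,s=np.cos(yaw),np.sin(yaw); return P@np.array([[c,s,0],[-s,c,0],[0,0,1]])+[x,y,0]
def iou(a):
    r=0
    for n in M:
        q=cv2.convexHull((proj(n,model(*a))*16).astype(np.int32)); b=cv2.fillConvexPoly(np.zeros_like(M[n]),q,1,shift=4)
        r+=(b&M[n]).sum()/(b|M[n]).sum()
    return -r
R=differential_evolution(iou,[(395,430),(-185,-150),(-1.6,1.6),(20,150),(.3,1)],seed=1,maxiter=60); print(R.x,R.fun)
for w in np.arange(-1.5,1.6,.3): print(w,iou([*R.x[:2],w,*R.x[3:]]))
print("brush mid",at(1,265,496,58),at(1,300,499,60))
print("collar top ctr",at(1,465,220,54))
E
```

```text
top (0, 0, 640, 400) 256000
side (323, 237, 30, 62) 1452Traceback (most recent call last):
  File "<stdin>", line 20, in <module>
    return fun(*args, **kwargs)
    ret = solver.solve()
    next(self)
    ~~~~^^^^^^
    energy = self.func(parameters)
    return self.f(x, *self.args)
           ~~~~~~^^^^^^^^^^^^^^^
  File "<stdin>", line 17, in iou
  File "h.py", line 17, in proj
    m=bot.camera_model(n); T=np.linalg.inv(m["world_from_camera"]); c=np.atleast_2d(P)@T[:3,:3].T+T[:3,3]
ValueError: time passes only in moves, steps and waits
```

```bash
sed -i 's/bot.camera_model(\(n\))/CM[n]/' h.py; sed -i '4i CM={n:bot.camera_model(n) for n in("top","side")}' h.py; python3 - <<'E'
from h import *
from scipy.optimize import differential_evolution
M={}
for n,(a,b,c,d) in{"top":(345,240,400,285),"side":(315,225,365,310)}.items():
    im=cv2.imread(f"pics/{n}0.png"); h=cv2.cvtColor(im,cv2.COLOR_BGR2HSV); h[:b]=0;h[d:]=0;h[:,:a]=0;h[:,c:]=0
    m=cv2.inRange(h,(40,110,20),(90,255,255)); m=cv2.morphologyEx(m,cv2.MORPH_OPEN,np.ones((2,2)))
    q=cv2.convexHull(cv2.findNonZero(m)); M[n]=cv2.fillConvexPoly(np.zeros_like(m),q,1); print(n,cv2.boundingRect(q),M[n].sum())
t=np.linspace(0,2*np.pi,48)
def sq(a,b,z,p): c,s=np.cos(t),np.sin(t); return np.c_[a*np.sign(c)*abs(c)**p,b*np.sign(s)*abs(s)**p,z+0*t]
def model(x,y,yaw,zm,p):
    P=np.r_[sq(20.5,34.5,0,p),sq(20.5,34.5,zm,p),sq(17,17,178,1)]
    c,s=np.cos(yaw),np.sin(yaw); return P@np.array([[c,s,0],[-s,c,0],[0,0,1]])+[x,y,0]
def iou(a,w=None):
    r=0
    for n in M:
        q=cv2.convexHull((proj(n,model(*a))*16).astype(np.int32)); b=cv2.fillConvexPoly(np.zeros_like(M[n]),q,1,shift=4)
        r+=(b&M[n]).sum()/(b|M[n]).sum()
    return -r
R=differential_evolution(iou,[(395,430),(-185,-150),(-1.6,1.6),(20,150),(.3,1)],seed=1,maxiter=40); print(R.x,R.fun)
for w in np.arange(-1.5,1.6,.3): print("%.1f %.3f"%(w,iou([*R.x[:2],w,*R.x[3:]])),end="; ")
print("\nbrush mid",at(1,265,496,58),at(1,300,499,60))
print("collar top ctr",at(1,465,220,54))
for n,k in(("top",5),("side",5)):
    im=cv2.imread(f"pics/{n}0.png"); c=proj(n,[R.x[0],R.x[1],90])[0].astype(int)-[35,55]
    cr=cv2.resize(im[c[1]:c[1]+110,c[0]:c[0]+70],None,fx=k,fy=k,interpolation=cv2.INTER_CUBIC)
    q=cv2.convexHull(((proj(n,model(*R.x))-c+.5)*k).astype(np.int32)); cv2.polylines(cr,[q],True,(0,0,255),1)
    cv2.polylines(cr,[((proj(n,model(*R.x)[:48])-c+.5)*k).astype(np.int32)],True,(255,255,0),1)
    M[n+"o"]=cr
cv2.imwrite("pics/fit.png",np.hstack([M["topo"],M["sideo"]]))
E
```

```text
Traceback (most recent call last):
cv2.error: OpenCV(4.12.0) /io/opencv/modules/imgproc/src/convhull.cpp:143: error: (-215:Assertion failed) total >= 0 && (depth == CV_32F || depth == CV_32S) in function 'convexHull'
```

```bash
python3 - <<'E'
import cv2
for n,p in(("top",[(372,260),(376,263),(362,259),(390,262),(350,250)]),("side",[(335,285),(345,240)])):
    im=cv2.imread(f"pics/{n}0.png");h=cv2.cvtColor(im,cv2.COLOR_BGR2HSV)
    for u,v in p: print(n,im[v,u],h[v,u])
E
```

```text
top [35 48 34] [62 74 48]
top [64 85 65] [59 63 85]
top [33 46 33] [60 72 46]
top [ 85 119  83] [ 62  77 119]
top [119 124 125] [ 25  12 125]
side [ 37  97 106] [ 26 166 106]
side [ 88 126  88] [ 60  77 126]
```

```bash
cat > fit.py <<'E'
from h import *
from scipy.optimize import differential_evolution
M={}
for n,(a,b,c,d) in{"top":(345,240,400,285),"side":(315,225,365,310)}.items():
    im=cv2.imread(f"pics/{n}0.png"); h=cv2.cvtColor(im,cv2.COLOR_BGR2HSV); h[:b]=0;h[d:]=0;h[:,:a]=0;h[:,c:]=0
    m=cv2.inRange(h,(35,45,15),(95,255,255)); m=cv2.morphologyEx(m,cv2.MORPH_OPEN,np.ones((2,2)))
    q=cv2.convexHull(cv2.findNonZero(m)); M[n]=cv2.fillConvexPoly(np.zeros_like(m),q,1); print(n,cv2.boundingRect(q),M[n].sum())
t=np.linspace(0,2*np.pi,48)
def sq(a,b,z,p): c,s=np.cos(t),np.sin(t); return np.c_[a*np.sign(c)*abs(c)**p,b*np.sign(s)*abs(s)**p,z+0*t]
def model(x,y,yaw,zm,p):
    P=np.r_[sq(20.5,34.5,0,p),sq(20.5,34.5,zm,p),sq(17,17,178,1)]
    c,s=np.cos(yaw),np.sin(yaw); return P@np.array([[c,s,0],[-s,c,0],[0,0,1]])+[x,y,0]
def iou(a,w=None):
    r=0
    for n in("top","side"):
        q=cv2.convexHull((proj(n,model(*a))*16).astype(np.int32)); b=cv2.fillConvexPoly(np.zeros_like(M[n]),q,1,shift=4)
        r+=(b&M[n]).sum()/(b|M[n]).sum()
    return -r
R=differential_evolution(iou,[(395,430),(-185,-150),(-1.6,1.6),(20,150),(.3,1)],seed=1,maxiter=40); print(R.x,R.fun)
for w in np.arange(-1.5,1.6,.3): print("%.1f %.3f"%(w,iou([*R.x[:2],w,*R.x[3:]])),end="; ")
print("\nbrush mid",at(1,265,496,58),at(1,300,499,60))
print("collar top ctr",at(1,465,220,54))
for n,k in(("top",5),("side",5)):
    im=cv2.imread(f"pics/{n}0.png"); c=proj(n,[R.x[0],R.x[1],90])[0].astype(int)-[35,55]
    cr=cv2.resize(im[c[1]:c[1]+110,c[0]:c[0]+70],None,fx=k,fy=k,interpolation=cv2.INTER_CUBIC)
    q=cv2.convexHull(((proj(n,model(*R.x))-c+.5)*k).astype(np.int32)); cv2.polylines(cr,[q],True,(0,0,255),1)
    cv2.polylines(cr,[((proj(n,model(*R.x)[:48])-c+.5)*k).astype(np.int32)],True,(255,255,0),1)
    M[n+"o"]=cr
cv2.imwrite("pics/fit.png",np.hstack([M["topo"],M["sideo"]]))
E
python3 fit.py
```

```text
top (356, 253, 36, 21) 618
side (323, 233, 31, 67) 1618
[ 408.07 -170.12   -0.37   27.6     1.  ] -1.8272066171609551
-1.5 -1.447; -1.2 -1.476; -0.9 -1.584; -0.6 -1.745; -0.3 -1.808; 0.0 -1.741; 0.3 -1.680; 0.6 -1.613; 0.9 -1.582; 1.2 -1.509; 1.5 -1.449; 
brush mid [428.36 132.93  58.  ] [426.13 112.07  60.  ]
collar top ctr [591.57  14.23  54.  ]
```

View pics/fit.png

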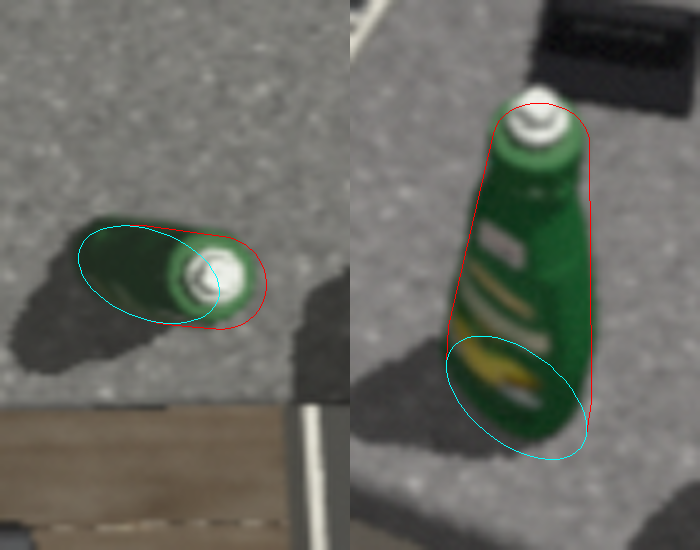

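The fit shows yaw around -0.3, but the foot overshoots at lower right in the side view. I'll refit with the position pinned to the cap and overlay several yaws.

```bash
cat > fit2.py <<'E'
exec(open("fit.py").read().split("R=diff")[0])
for p in(.5,.75,1):
    print(p,[("%.2f"%w,"%.3f"%max(-iou([411.8+dx,-166.5+dy,w,zm,p]) for zm in(30,60,90,110) for dx in(-2,0,2) for dy in(-2,0,2))) for w in np.arange(-.6,.61,.1)])
O=[]
for n,k in(("top",9),("side",7)):
    im=cv2.imread(f"pics/{n}0.png"); w=300//k; hh=560//k if n=="side" else 250//k
    c=proj(n,[412,-166,80 if n=="side" else 60])[0].astype(int)-[w//2+2,hh//2]
    r0=cv2.convertScaleAbs(cv2.resize(im[c[1]:c[1]+hh,c[0]:c[0]+w+6],None,fx=k,fy=k,interpolation=cv2.INTER_CUBIC),alpha=1.6,beta=10)
    for yaw,col in((0,(255,255,0)),(-.3,(0,0,255)),(.3,(255,0,255))):
        cv2.polylines(r0,[((proj(n,model(411.8,-166.5,yaw,30,.6)[:48])-c+.5)*k).astype(np.int32)],True,col,1)
    O.append(r0)
H=max(o.shape[0] for o in O); cv2.imwrite("pics/fit2.png",np.hstack([cv2.copyMakeBorder(o,0,H-o.shape[0],0,0,cv2.BORDER_CONSTANT) for o in O]))
E
python3 fit2.py
```

```text
top (356, 253, 36, 21) 618
side (323, 233, 31, 67) 1618
0.5 [('-0.60', '1.652'), ('-0.50', '1.664'), ('-0.40', '1.679'), ('-0.30', '1.686'), ('-0.20', '1.677'), ('-0.10', '1.674'), ('-0.00', '1.682'), ('0.10', '1.657'), ('0.20', '1.629'), ('0.30', '1.615'), ('0.40', '1.593'), ('0.50', '1.565'), ('0.60', '1.534')]
0.75 [('-0.60', '1.712'), ('-0.50', '1.712'), ('-0.40', '1.737'), ('-0.30', '1.727'), ('-0.20', '1.716'), ('-0.10', '1.725'), ('-0.00', '1.719'), ('0.10', '1.703'), ('0.20', '1.671'), ('0.30', '1.642'), ('0.40', '1.637'), ('0.50', '1.614'), ('0.60', '1.584')]
1 [('-0.60', '1.738'), ('-0.50', '1.750'), ('-0.40', '1.772'), ('-0.30', '1.758'), ('-0.20', '1.762'), ('-0.10', '1.754'), ('-0.00', '1.749'), ('0.10', '1.726'), ('0.20', '1.703'), ('0.30', '1.676'), ('0.40', '1.659'), ('0.50', '1.644'), ('0.60', '1.625')]
```

View pics/fit2.png

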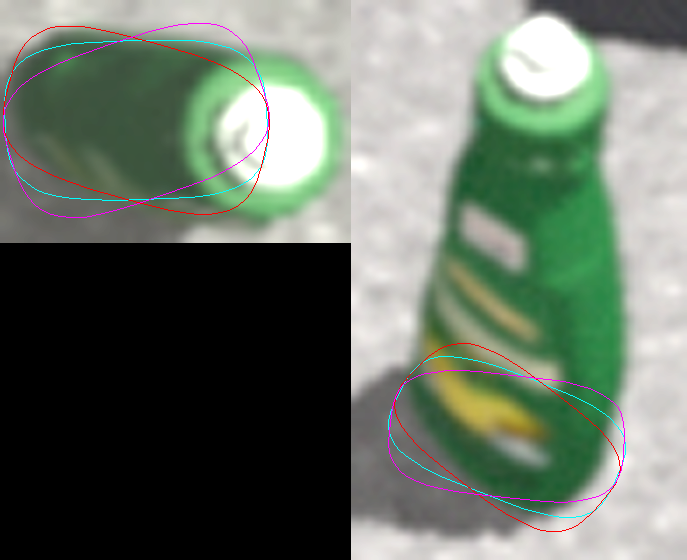

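The lower-left edge of the foot best matches the yaw 0 to -0.3 outlines, so I take -0.2; the collar leaves enough slack for that. Soap first.

```bash
cat >> h.py <<'E'
P2=np.pi/2; TY=-.057; TC=np.array([570.,117.5])
def tray(x,y): c,s=np.cos(TY),np.sin(TY); return TC+[c*x-s*y,s*x+c*y]
def go(xy,z,th,vel=250): bot.move_l([xy[0],xy[1],z],[np.pi,0,P2+th],vel)
def ptp(xy,z,th): bot.move_ptp([xy[0],xy[1],z],[np.pi,0,P2+th])
def st(m): print(m,"t%.1f"%bot.current_time_s(),"open%.1f"%bot.current_opening(),bot.current_tcp_pos(),"F",np.array(bot.current_contact_force()))
def pic(n,f): cv2.imwrite(f"pics/{f}.png",bot.capture(n)[:,:,::-1])
E
python3 - <<'E'
from h import *
s=(411.8,-166)
ptp(s,235,-.2); bot.set_gripper(70); go(s,147,-.2,120); st("at neck")
bot.set_gripper(0); st("gripped"); go(s,217,-.2,100); st("lifted")
w=tray(35,-100); print(w); go((490,w[1]),217,TY,200); st("front of well")
for n in("top","side"): pic(n,n+"1")
a=cv2.imread("pics/side1.png"); b=cv2.imread("pics/top1.png")
cv2.imwrite("pics/v1.png",np.hstack([cv2.resize(a[90:330,170:440],None,fx=1.48,fy=1.48),cv2.resize(b[100:300,170:370],None,fx=1.776,fy=1.776)]))
E
```

```text
at neck t4.1 open70.2 [ 412.07 -166.2   147.52] F [ 0.78 -0.56 -1.17]
gripped t4.7 open34.1 [ 411.77 -166.    147.09] F [-1.14 -0.18  1.34]
lifted t5.6 open34.3 [ 411.54 -165.8   216.39] F [ 0.07 -0.14 -1.92]
[599.25  15.67]
front of well t6.7 open34.5 [489.75  15.06 216.87] F [-0.17 -0.63 -1.62]
```

View pics/v1.png

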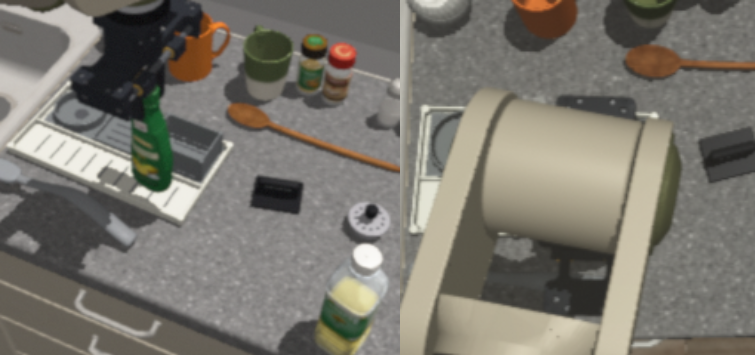

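The bottle hangs upright in the fingers (side view, around (152,150)), in front of the collar. Placing it, then the brush.

```bash
python3 - <<'E'
from h import *
w=tray(35,-100)
go(w,217,TY,150); go(w,175,TY,100); st("in collar"); go(w,157,TY,50); st("down")
bot.set_gripper(60); go(w,222,TY,150); go((450,60),222,TY,250); st("clear")
b=(429,145); ptp(b,130,-.1); bot.set_gripper(60); go(b,26.5,-.1,150); bot.set_gripper(0); st("brush gripped")
go(b,90,-.1,150); t=tray(-48,0); go(t,90,TY,150); go(t,33,TY,80); st("brush down")
bot.set_gripper(45); go(t,110,TY,200); go((400,-60),180,TY,300); st("done")
for n in("top","side"): pic(n,n+"2")
a=cv2.imread("pics/side2.png"); b=cv2.imread("pics/top2.png")
cv2.imwrite("pics/v2.png",np.hstack([cv2.resize(a[80:330,160:430],None,fx=1.5,fy=1.5),cv2.resize(b[100:300,170:370],None,fx=1.875,fy=1.875)]))
E
```

```text
in collar t8.3 open34.0 [599.34  15.61 175.62] F [ 0.42 -0.33 -2.01]
down t8.8 open34.1 [599.12  15.68 156.64] F [ 0.22  0.85 -1.76]
clear t10.7 open60.1 [450.9   59.68 221.77] F [ 0.14  0.04 -0.55]
brush gripped t12.9 open29.5 [429.09 145.05  26.71] F [-0.38  0.72  4.03]
brush down t15.1 open29.7 [522.1  120.27  32.99] F [-0.16  0.78 -0.71]
done t17.0 open44.8 [399.99 -59.53 179.28] F [-0.36  0.03  0.02]
```

View pics/v2.png

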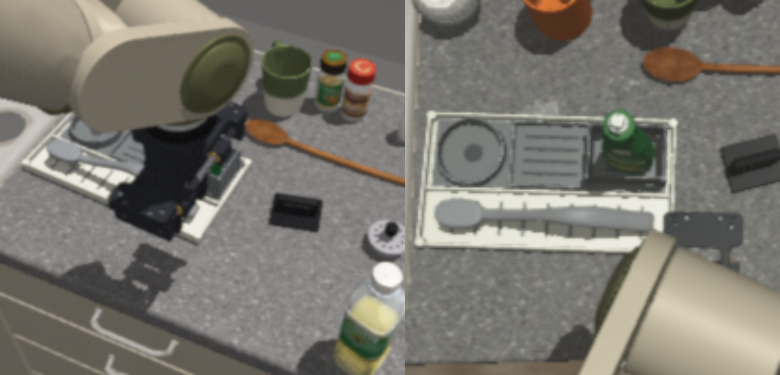

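```bash
python3 - <<'E'
from h import *
f=lambda n,P:print(n,proj(n,np.array(P,float)).tolist())
print(proj("side",[[400,-60,z] for z in range(180,520,40)]))
print(proj("top",[[400,-60,z] for z in range(180,520,40)]))
CR[4]=("top",1.875,170-405/1.875,100); CR[5]=("side",1.5,160,80)
print("cap",at(4,617,122,204),"neck expected",tray(35,-100))
print("brush ends",at(4,436,213,33),at(4,655,221,30),tray(-48,0))
E
```

```text
[[283.   221.01]
 [282.02 206.7 ]
 [280.96 191.21]
 [279.81 174.39]
 [278.56 156.06]
 [277.19 136.01]
 [275.68 113.97]
 [274.02  89.64]
 [272.17  62.65]]
[[325.13 270.  ]
 [325.86 270.88]
 [326.69 271.88]
 [327.64 273.02]
 [328.73 274.33]
 [330.   275.86]
 [331.51 277.67]
 [333.31 279.85]
 [335.51 282.5 ]]
cap [596.77  14.96 204.  ] neck expected [599.25  15.67]
brush ends [530.3  252.55  33.  ] [514.44 -16.85  30.  ] [522.08 120.23]
```

View pics/side2.png

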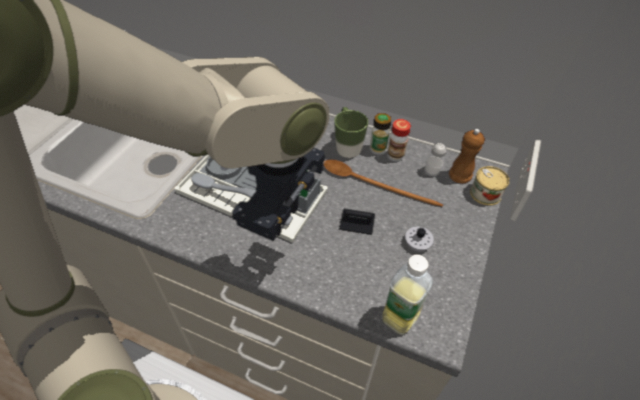

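Side view: the wrist hangs about 160+ mm above the fingertips with its cylinder towards -y. The cap is at (597,15), so the soap is centred and upright, and the brush midpoint is (522,118). Next, the scraper: pick it, bring it in from the front, and check clearance to the bottle while hovering.

```bash
python3 - <<'E'
from h import *
s=(589,-146); a=.239
ptp(s,120,a); bot.set_gripper(50); go(s,10,a,150); bot.set_gripper(0); st("scraper gripped")
go(s,95,a,200); go((430,-60),95,.1,250); d=tray(35,3); go((430,d[1]),95,TY,250); go(d,95,TY,150); st("hover")
go(d,55,TY,80); st("low")
for n in("top","side"): pic(n,n+"3")
a=cv2.imread("pics/side3.png"); b=cv2.imread("pics/top3.png")
cv2.imwrite("pics/v3.png",np.hstack([cv2.resize(a[20:270,130:400],None,fx=1.5,fy=1.5),cv2.resize(b[100:300,170:370],None,fx=1.875,fy=1.875)]))
E
```

```text
scraper gripped t19.8 open13.8 [ 589.06 -146.03   10.14] F [-0.34  0.86  1.68]
hover t23.4 open13.7 [604.63 118.42  95.01] F [ 0.03  0.66 -0.84]
low t24.1 open13.9 [605.3  118.52  55.22] F [ 0.18 -0.55 -0.92]
```

View pics/v3.png

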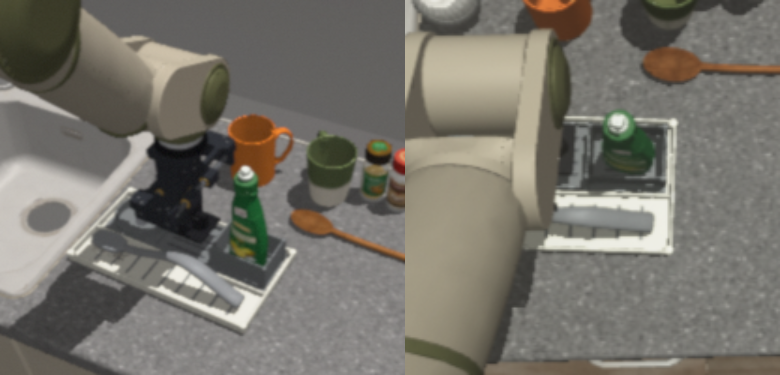

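In the top view the wrist disc edge is at about (568,75), i.e. y≈58 mm, against the bottle neck's edge at y≈33, so there is clearance to lower. Then the strainer, also routed around the front.

```bash
python3 - <<'E'
from h import *
d=tray(35,3)
go(d,20,TY,60); st("scraper down"); bot.set_gripper(40); go(d,95,TY,150); go((430,d[1]),110,TY,300); go((430,-100),110,0,300)
s=(589,-289.5); ptp(s,120,0); bot.set_gripper(50); go(s,25,0,120); bot.set_gripper(0); st("knob gripped")
go(s,110,0,200); go((430,-130),130,0,300); c=tray(35,100); go((430,c[1]),130,TY,300); go(c,110,TY,200); go(c,34.5,TY,80); st("strainer down")
bot.set_gripper(40); go(c,110,TY,200); go((400,300),180,TY,300); st("done")
ptp((130,534),238,1.33)
for n in("top","side"): pic(n,n+"4")
a=cv2.imread("pics/side4.png"); b=cv2.imread("pics/top4.png")
cv2.imwrite("pics/v4.png",np.hstack([cv2.resize(a[130:280,160:340],None,fx=2.2,fy=2.2),cv2.resize(b[145:295,170:350],None,fx=2.2,fy=2.2)]))
st("home")
E
```

```text
scraper down t24.9 open13.8 [605.06 118.49  19.57] F [ 0.3  -0.01 -0.1 ]
knob gripped t30.6 open18.3 [ 589.   -289.53   25.12] F [-0.57  0.22  1.63]
strainer down t35.5 open18.7 [610.86 215.38  34.72] F [-0.08 -0.65 -1.15]
done t37.5 open40.1 [400.92 299.6  179.15] F [ 1.25 -0.07  0.38]
home t38.9 open40.0 [131.19 533.63 237.74] F [0.06 0.16 0.01]
```

View pics/v4.png

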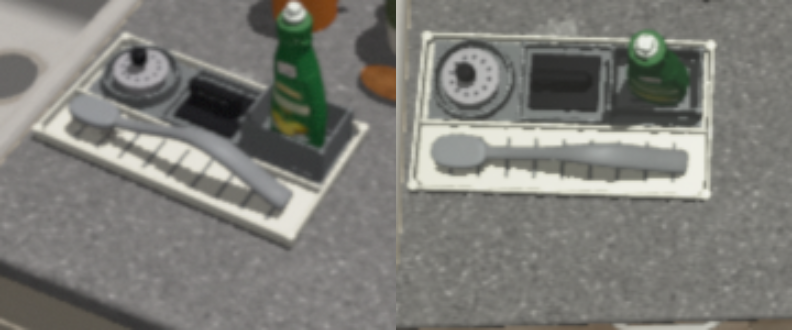

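The four items look seated: the strainer rim is centred at (473,80) in the cup, the scraper is in the dish at (566,83), the brush spans 432–688 in the trough, and the bottle is upright. A quick numeric check before handing in.

```bash
python3 - <<'E'
from h import *
CR[6]=("top",2.2,170-396/2.2,145)
print("str",at(6,473,80,31)[:2]-tray(35,100),"scr",at(6,566,83,15)[:2]-tray(35,0),"cap",at(6,646,44,204)[:2]-tray(35,-100))
e=at(6,432,153,30),at(6,688,160,26); print("brush",(e[0]+e[1])[:2]/2-tray(-48,0),np.arctan2(-(e[0]-e[1])[0],(e[0]-e[1])[1])-TY)
a,b=[cv2.imread(f"pics/top{i}.png").astype(int) for i in(0,4)]; D=abs(a-b).max(2)
print("oil diff",D[250:285,415:470].max(),"spoon diff",D[122:148,295:425].max())
bot.sleep(.5); bot.job_done(); print("handed in %.1f"%bot.current_time_s())
E
```

```text
str [-4.68 -2.47] scr [-1.14  1.02] cap [-2.29 -1.71]
brush [-0.14 -0.86] 0.00782080174689196
oil diff 4 spoon diff 10
the job is handed in; nothing more can be done
the job is handed in; nothing more can be done
```

I put the soap bottle, brush, scraper and strainer in their places and released them. By the camera each is within about 5 mm of its target, the oil bottle and spoon show no movement, and I handed the job in at about 39 s (no verdict came back).

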